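# Push one converter module out of a packed row and seat it in the locating jig

### The job

Five metal converter modules stand packed side by side on the bench; push the one with the round flange on its lid straight out of the row, without disturbing its neighbours, until it is pressed flush against the long fence of the locating jig. Then slide it along the fence until it is pressed snugly against the end stop, so that it sits home in the corner, and let go; leave the bottle and the mug alone. Keep it flat on the bench all the time and feel your way gently: never push on the module, the jig or the neighbours with more than 20 N.

Things in the scene. Friction and masses are not known exactly. Their poses are not given: they have to be found in the camera images.
- unit_center (a point): Centre (15 mm above the bench) of the module to move: aluminium block 80 long (its x) x 42 wide (its y) x 30 mm high, 0.22 to 0.4 kg, the only one with a round flange (34 mm across, 3 mm high, look only) on its lid. Starts in an inner place of the row; only its 42 mm ends are free. x points out of the row to the fence. Sliding takes about 1 to 3 N. Home: x -40, y -21 mm in the jig's frame.
- jig: Rigid steel L-shaped jig fixed to the bench, walls 24 mm high, no floor. Origin: inner corner at bench level. The fence's face is the plane x = 0 (looks to -x, to the row and robot), from y = 0 to -360 mm, 22 mm thick; the end stop's face is the plane y = 0 (looks to -y), from x = 0 to -100 mm, 25 mm thick. Poses are good to 2 mm only: feel for both faces, press on each with 3 to 20 N.
- end_stop: The jig's short wall (100 x 25 x 24 mm, steel, rigid), part of the jig; its origin and axes are those of the jig: the inner corner at bench level, its face in the plane y = 0.
- pad: Flat black pad (1 mm, look only, 100 x 250 mm) under the row of five equal blocks that stand side by side, touching along their 80 mm sides. Origin: the middle of the row at bench level; x out of the row to the fence, y along the row. The row's front is 107 to 120 mm before the fence and turned up to 0.04 rad from it, so the module must square itself against the fence.
- finned1: Neighbour in the row: the same block 80 x 42 x 30 mm, about 0.3 kg, with five straight ribs 3 mm high (look only) on its lid; origin at the centre of its underside, x along its length. It must stay where it is (within 6 mm). Stands at an outer end of the row.
- finned2: Neighbour in the row: the same block 80 x 42 x 30 mm, about 0.3 kg, with five straight ribs 3 mm high (look only) on its lid; origin at the centre of its underside, x along its length. It must stay where it is (within 6 mm). Stands in an inner place.
- finned3: Neighbour in the row: the same block 80 x 42 x 30 mm, about 0.3 kg, with five straight ribs 3 mm high (look only) on its lid; origin at the centre of its underside, x along its length. It must stay where it is (within 6 mm). Stands in an inner place.
- finned4: Neighbour in the row: the same block 80 x 42 x 30 mm, about 0.3 kg, with five straight ribs 3 mm high (look only) on its lid; origin at the centre of its underside, x along its length. It must stay where it is (within 6 mm). Stands at an outer end of the row.
- wash_bottle: Bystander: white plastic bottle, 60 mm across, 150 mm tall, left of the jig; origin under its centre.
- mug: Bystander: white mug, 76 mm across, 85 mm tall, to the right; origin under its centre.
Mind the look-alikes: they are no part of the job. What is shaped like the part that bears unit_center but orange or yellow is not meant.

How it is judged:
By the outcome, as a careful person would: the job done as asked, in the order asked, and still so for the second after the job is handed in, with the robot touching nothing.
It also fails if it takes over 72 s, if anything falls off the work surface, if the arm or the gripper's body presses on something with over 40 N, if the wrist force passes 120 N, or if a joint passes its speed limit or range.

### The arm

A 6-joint arm with a two-finger parallel gripper is mounted at the origin on the work surface. World frame = base frame: x ahead of the robot, y to its left, z up, the work surface at z = 0. Lengths are in m, angles in rad, forces in N, time in s.
With the tool pointing down it reaches from about 0.25 to 0.85 m from the base axis. Payload 12.5 kg.
Tool frame: the origin (TCP) lies midway between the tips of the shut fingers; the grasp point (between the pads) lies 19 mm behind it (arm.pinch_z is the z of the grasp point in the tool frame, in m); z points along the fingers, x is the direction in which the jaws open and shut, and the axes are right-handed (so a half turn about z gives the same grasp; the last joint's range is limited). The gripper opens to 93 mm and grips with 3 to 60 N. Pads are 15 mm wide; open, the fingers measure 128 mm over their backs; the gripper's body (75 mm by 188 mm) begins 65 mm behind the grasp point.
Start: joints at [1.102, 0.351, 1.652, -0, 1.139, -0.085], TCP at [0.206, 0.51, 0.188] pointing down, gripper open.
Joint ranges: [-2.75, 2.75], [-0.79, 2.1], [0.01, 2.65], [-1.57, 4.71], [0.07, 3.14], [-2.87, 2.87]. Speed limits (rad/s): [2.22, 2.22, 2.79, 3.14, 3.14, 3.14].

### API

Orientations are given as a rotation vector (axis times angle).
In Python, from bench import arm, release, grab, kin, optics, job, finder gives the robot as it stands. Calls block until the motion is done:
- arm.move_pose(position, orientation): joint-space move of the TCP to a pose.
- arm.move_l(position, rate=0.15, frame=None): straight line of the TCP; frame=None keeps the orientation; rate is the mean speed in m/s.
- arm.movej(angles): joint-space move.
- release() and grab(f_grip=None): open the fingers fully, or close them until they stop; f_grip is the grip in N (None keeps the last).
- arm.sleep(seconds).
- kin.solve_ik(position, orientation): joint angles nearest the present ones, or None.
- arm.sense(): the state.
- optics.grab_frame(name): name is "scene" or "top"; returns a dict with "image" (480x640x3 uint8, blue, green, red), "range_z" (480x640 float32, m along the optical axis (not along the pixel's ray), 0 where there is no reading), "fx", "fy", "cx", "cy" (pixels), "R" (3x3) and "t" (3): a world point X has camera coordinates R X + t. Camera axes: x right, y down, z forward; pixel columns grow to the right and rows downward; lengths in m; the calibration is good to about 2 mm. A picture is of the moment at which its call begins.
A pose or a line that the arm cannot do raises arm.MotionError and nothing moves.
- job.job_done(): hands the job in, once; it reports no verdict.
Trained networks look in a picture, given as the dict that the camera call returned (one of the last four; its "shot" number tells which), for a name from the list of things; names that differ only in an ending like _2 or _b are one class to them, and where a whole thing is asked for, a point or a joint stands for the part that bears it (a point fixed in the world has none). Each returns a list of dicts, best first, with "score" (0 to 1); they miss things now and then, are a little off and sometimes report something else, mostly with a low value. They report only what shows in the picture. A call takes as long as a camera call. They do not tell look-alikes from the thing itself.
- finder.look_for(picture, target): "bbox" ([left, top, width, height] as shares, 0 to 1, of the picture: columns of its width, rows of its height, round what is visible of it).
The state is a dict: "t": time; "qpos": joint angles; "qvel": joint speeds; "tau": joint torques, N m; "eef_pos": TCP position; "ee_rot": TCP orientation; "force": force on the tool from outside, world axes, zero at the start; "moment": the same for the moment, N m; "gripper_width": opening from 0.0 (shut) to 1.0 (fully open).
Only numpy, scipy, OpenCV 4.12 (cv2) and the standard library are available. Lean on these libraries where they do the work, as an engineer would, in place of code of your own. Each camera call takes 0.05 s, during which the arm holds its last target. There are 200 camera calls.

## Working session

There is one attempt and no reset: what is moved stays moved. The work goes in short steps, each a Python script; the robot and the scene stay as the last script left them, time stands still between calls to the robot, and variables do not carry over. Pictures are saved under pics/ and viewed, about 8 in all and at most 12, crops included, and the job is handed in when it is done.

```bash
mkdir -p pics; ls
python3 - <<'E'
from bench import arm,optics,finder
import cv2,pickle
print(arm.sense(), arm.pinch_z)
for n in("top","scene"):
    p=optics.grab_frame(n); cv2.imwrite(f"pics/{n}0.png",p["image"]); pickle.dump(p,open(f"{n}0.pkl","wb"))
    print(n,p["fx"],p["R"],p["t"])
    for k in("unit_center","finned1","jig","end_stop","pad","wash_bottle","mug"):
        print(k,[([round(v,3) for v in d["bbox"]],round(d["score"],2)) for d in finder.look_for(p,k)][:6])
E
```

```text
pics
{'t': 0.0, 'qpos': array([ 1.10243293e+00,  3.51202319e-01,  1.65241596e+00, -1.37103270e-05,
        1.13910521e+00, -8.45788080e-02]), 'qvel': array([-0.00017724, -0.00241395, -0.00180817,  0.00036768,  0.00010334,
       -0.00052441]), 'tau': array([-2.01809336e-03, -4.97296643e+01, -2.85264212e+01,  6.96980744e-02,
        2.56441237e-02, -1.87823975e-04]), 'eef_pos': array([0.20573616, 0.50966485, 0.18702312]), 'ee_rot': array([ 2.60386220e+00,  1.75669397e+00, -1.54139147e-03]), 'force': array([ 0.51606681, -0.47726119, -0.84580351]), 'moment': array([ 0.03134187, -0.00905562,  0.01651567]), 'gripper_width': 0.9980498863336587} -0.0188
top 607.5564868535068 [[-2.76174868e-02 -9.99616819e-01 -1.86819702e-03]
 [-9.97826890e-01  2.76797844e-02 -5.97940460e-02]
 [ 5.98228454e-02  2.12775943e-04 -9.98208987e-01]] [0.04161719 0.53259454 1.75007757]
unit_center [([0.467, 0.584, 0.054, 0.056], 0.84), ([0.44, 0.49, 0.022, 0.052], 0.73), ([0.379, 0.589, 0.049, 0.057], 0.64), ([0.327, 0.512, 0.049, 0.043], 0.58)]
finned1 [([0.459, 0.5, 0.024, 0.041], 0.91), ([0.482, 0.479, 0.021, 0.0
[... 381 characters left out ...]
84611699  0.53266178 -0.01890671]
 [ 0.30374471 -0.51103078 -0.80410614]
 [-0.43797852  0.67462506 -0.59418503]] [-0.46114835 -0.12786126  1.75198008]
unit_center [([0.407, 0.427, 0.022, 0.048], 0.8), ([0.488, 0.424, 0.053, 0.047], 0.79), ([0.532, 0.362, 0.048, 0.048], 0.75), ([0.459, 0.369, 0.032, 0.044], 0.72)]
finned1 [([0.461, 0.463, 0.056, 0.047], 0.88), ([0.48, 0.436, 0.048, 0.055], 0.75), ([0.499, 0.414, 0.052, 0.044], 0.66), ([0.565, 0.242, 0.028, 0.112], 0.24)]
jig [([0.511, 0.41, 0.133, 0.198], 0.96), ([0.5, 0.411, 0.049, 0.049], 0.58), ([0.438, 0.476, 0.061, 0.047], 0.38)]
end_stop []
pad [([0.43, 0.433, 0.136, 0.107], 0.58)]
wash_bottle [([0.563, 0.242, 0.03, 0.11], 0.94)]
mug []
```

Run:
```python
import cv2
i=cv2.imread("pics/top0.png")[170:315,140:400]; cv2.imwrite("pics/topc.png",cv2.resize(i,None,fx=3,fy=3,interpolation=cv2.INTER_CUBIC))
```

```text
(no output)
```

View pics/top0.png

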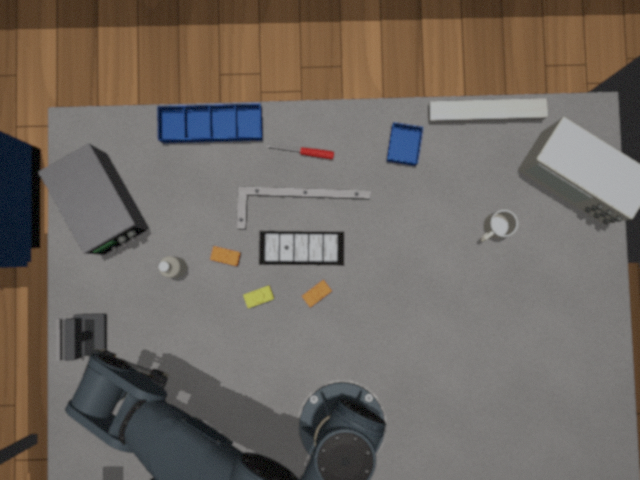

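View pics/topc.png

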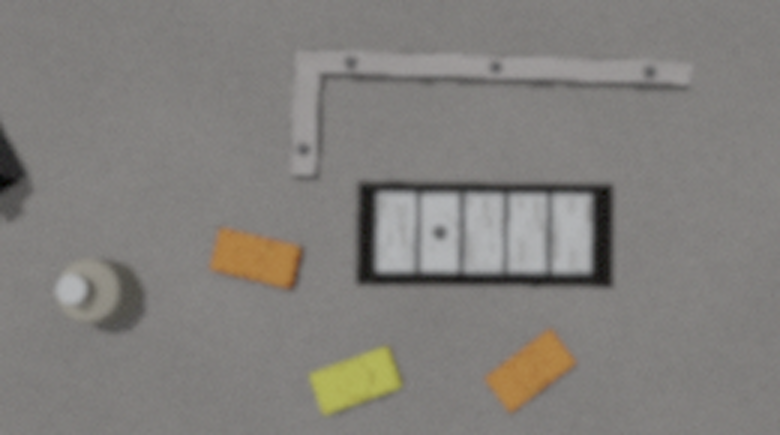

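```bash
cat > vis.py <<'E'
import numpy as np,cv2
def rect(p,z,x0=.35,x1=.75,y0=-.15,y1=.4,s=2000):
    "rectified plane z: row=(x1-x)*s, col=(y1-y)*s"
    K=np.array([[p["fx"],0,p["cx"]],[0,p["fy"],p["cy"]],[0,0,1]])
    R,t=np.array(p["R"]),np.array(p["t"])
    H=K@np.c_[R[:,0],R[:,1],R[:,2]*z+t]
    A=np.array([[0,-1/s,x1],[-1/s,0,y1],[0,0,1]])
    return cv2.warpPerspective(p["image"],H@A,(int((y1-y0)*s),int((x1-x0)*s)),flags=cv2.INTER_CUBIC|cv2.WARP_INVERSE_MAP)
E
python3 - <<'E'
import pickle,cv2,numpy as np
from vis import rect
for n in("top","scene"):
    p=pickle.load(open(n+"0.pkl","rb"))
    for nm,z,f in(("blocks",.03,lambda g:g>165),("jig",.024,lambda g:g>148),("pad",.001,lambda g:g<60)):
        im=rect(p,z,.4,.75,-.15,.4); g=im.max(2); m=f(g).astype(np.uint8)
        m[im.max(2).astype(int)-im.min(2)>40]=0
        if nm=="jig" and n=="top": cv2.imwrite("pics/rect_top.png",cv2.resize(im,None,fx=.7,fy=.7))
        k,l,st,c=cv2.connectedComponentsWithStats(m)
        for i in np.argsort(-st[1:,4])[:3]+1:
            if st[i,4]<1500: continue
            ys,xs=np.nonzero(l==i); (cx,cy),wh,a=cv2.minAreaRect(np.c_[xs,ys].astype(np.float32))
            print(n,nm,"ctr x,y",round(.75-cy/2000,4),round(.4-cx/2000,4),"size mm",np.round(np.array(wh)/2,1),"ang",round(a,2),"area",st[i,4]/4)
    im=rect(p,.03,.4,.75,-.15,.4);cv2.imwrite(f"pics/rect_{n}.png",cv2.resize(im,None,fx=.7,fy=.7))
E
```

```text
top blocks ctr x,y 0.5121 0.0618 size mm [32.1 70. ] ang 1.43 area 1986.25
top blocks ctr x,y 0.5161 0.187 size mm [31.9 71. ] ang 4.6 area 1967.25
top blocks ctr x,y 0.5135 0.1028 size mm [69.  31.5] ang 90.0 area 1948.0
top jig ctr x,y 0.5167 0.1874 size mm [35.9 75.3] ang 4.13 area 2551.0
top jig ctr x,y 0.5136 0.1028 size mm [36.3 73.4] ang 1.17 area 2542.25
top jig ctr x,y 0.5123 0.0619 size mm [36.5 73.5] ang 2.29 area 2534.75
top pad ctr x,y 0.5133 0.1033 size mm [244.8  96. ] ang 2.12 area 4012.5
scene blocks ctr x,y 0.6772 0.0809 size mm [375.9  20.1] ang 3.47 area 4408.0
scene blocks ctr x,y 0.5137 0.1454 size mm [37.1 76.4] ang 2.88 area 2450.25
scene blocks ctr x,y 0.5082 0.0196 size mm [37.  76.8] ang 2.06 area 2283.75
scene jig ctr x,y 0.5753 0.1253 size mm [349.5 549.5] ang 90.0 area 154975.0
scene pad ctr x,y 0.5082 0.1054 size mm [256.3 109.5] ang 2.23 area 10627.5
```

View pics/rect_scene.png

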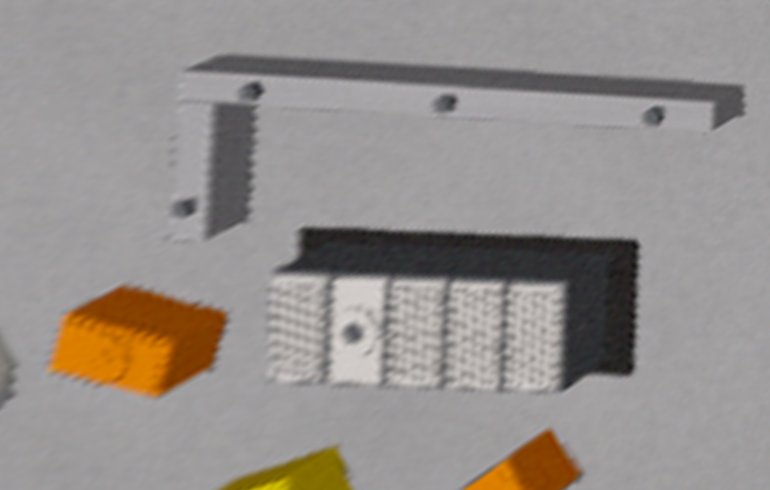

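```bash
cat > h.py <<'E'
import numpy as np
from scipy.spatial.transform import Rotation as Ro
from bench import arm,release,grab,kin,optics,job,finder
def down(yaw):
    x=np.array([np.cos(yaw),np.sin(yaw),0]);z=np.array([0,0,-1.])
    a=[]
    for s in(1,-1): a.append(Ro.from_matrix(np.c_[s*x,np.cross(z,s*x),z]).as_rotvec())
    return a
def u(yaw): return np.array([np.cos(yaw),np.sin(yaw),0.]),np.array([-np.sin(yaw),np.cos(yaw),0.])
def tare(): 
    arm.sleep(.3); return np.mean([(arm.sleep(.02),arm.sense()["force"])[1] for _ in range(8)],0)
def probe(d,dist,step,fstop,f0,rate=.03,hard=14,target=None):
    "step along d from commanded target until reaction > fstop; returns commanded target, log"
    p=arm.sense()["eef_pos"] if target is None else np.array(target)
    log=[];n=0
    while n*step<dist:
        n+=1;p=p+d*step;arm.move_l(p,rate=rate);s=arm.sense();f=s["force"]-f0
        log.append((round(n*step*1e3,1),round(float(-f@d),1),round(float(f@np.cross([0,0,1],d)),1)))
        if -f@d>fstop: break
    return p,log
E
python3 - <<'E'
import pickle,numpy as np
from vis import rect
import cv2
p=pickle.load(open("top0.pkl","rb"))
g=cv2.GaussianBlur(rect(p,.024,.4,.75,-.15,.4).max(2).astype(float),(0,0),3)
gy=np.gradient(g,axis=0);gx=np.gradient(g,axis=1)
Y=np.arange(-.05,.21,.01);E=[]
for y in Y:
    c=int((.4-y)*2000);E.append(.75-(np.argmin(gy[80:240,c])+80)/2000)
k=np.polyfit(Y,E,1);r=np.array(E)-np.polyval(k,Y);print("face x=%.4f+%.4f*y"%(k[1],k[0]),np.abs(r).max())
X=np.arange(.60,.645,.005);S=[]
for x in X:
    rr=int((.75-x)*2000);c0=int((.4-.30)*2000);S.append(.4-(np.argmin(gx[rr,c0:c0+160])+c0)/2000)
print("stop y",np.round(S,4))
from h import *
for q in down(-.0375): print(q,kin.solve_ik([.43,.147,.15],q),kin.solve_ik([.43,.147,.01],q))
E
```

```text
face x=0.6584+0.0593*y 0.0008230769230772594
stop y [0.2625 0.2625 0.263  0.2625 0.2625 0.262  0.2625 0.2625 0.262  0.2615]
[ 3.14104044 -0.05890141  0.        ] [ 2.26900426e-01  2.25535307e-01  1.92826840e+00 -4.44089210e-16
  9.87788951e-01  2.64400426e-01] [ 2.26900426e-01  4.71238734e-01  2.02498929e+00 -4.44089210e-16
  6.45364633e-01  2.64400426e-01]
[0.05890141 3.14104044 0.        ] None None
```

Run:
```python
from h import *
yr=-.0375; ex,ey=u(yr); c=np.array([.5142,.145,0])
q=down(yr)[0]
grab(20)
s=c-ex*.092
arm.move_pose([s[0],s[1],.10],q); arm.move_l([s[0],s[1],.010],rate=.1)
f0=tare(); print("t",arm.sense()["t"],arm.sense()["eef_pos"],f0,arm.sense()["gripper_width"])
p,log=probe(ex,.05,.002,1.0,f0,target=[s[0],s[1],.010])
print(p,log[-8:],"t",arm.sense()["t"],arm.sense()["eef_pos"],"gap TCP-centre",(c-p)@ex)
np.savez("st.npz",p=p,f0=f0)
im=optics.grab_frame("scene")["image"]; import cv2
cv2.imwrite("pics/a.png",cv2.resize(im[150:300,230:430],None,fx=4,fy=4,interpolation=2))
```

```text
t 5.3167 [0.42231022 0.14846782 0.01011635] [-0.22403444 -0.19532675 -0.07036311] 0.004918954220782357
[0.47222953 0.14657463 0.01      ] [(36.0, -0.8, 0.9), (38.0, -1.1, 0.2), (40.0, 0.4, -1.0), (42.0, -0.1, -0.1), (44.0, 0.0, 0.2), (46.0, -1.1, -1.1), (48.0, -0.2, -0.0), (50.0, 0.0, -0.2)] t 11.5667 [0.47232268 0.1465605  0.00999588] gap TCP-centre 0.04200000000000039
```

View pics/a.png

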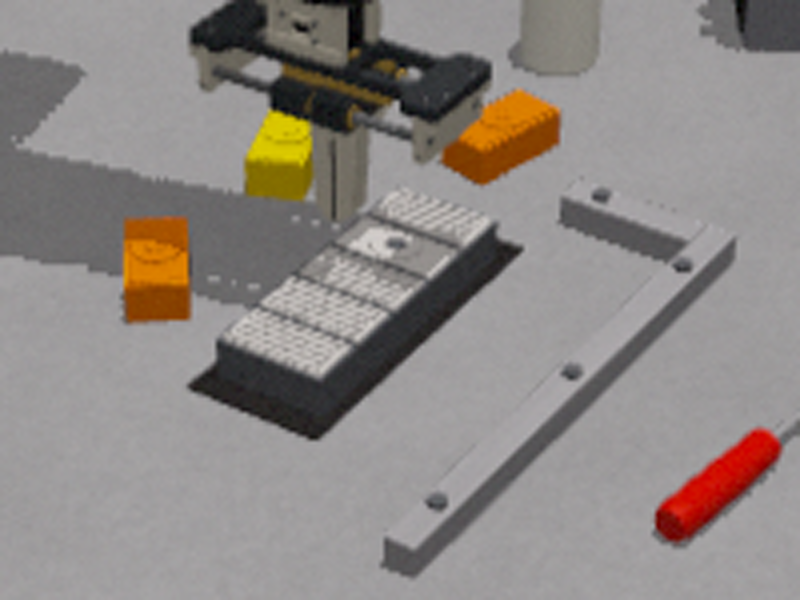

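Run:
```python
from h import *
import cv2
d=np.load("st.npz");p=d["p"];f0=d["f0"];ex,ey=u(-.0375)
p,log=probe(ex,.030,.003,6,f0,rate=.03,target=p)
print(log,arm.sense()["t"],arm.sense()["eef_pos"])
np.savez("st.npz",p=p,f0=f0)
im=optics.grab_frame("scene")["image"]
cv2.imwrite("pics/b.png",cv2.resize(im[170:280,260:430],None,fx=4,fy=4,interpolation=2))
```

```text
[(3.0, 0.4, -0.2), (6.0, 0.1, 0.8), (9.0, -0.4, 0.4), (12.0, 0.1, -0.7), (15.0, -0.6, 0.5), (18.0, -0.4, 0.0), (21.0, -0.6, 0.8), (24.0, -0.2, 0.9), (27.0, -0.5, -0.2), (30.0, 0.2, 0.3)] 14.1167 [0.5023715  0.14544024 0.00999831]
```

View pics/b.png

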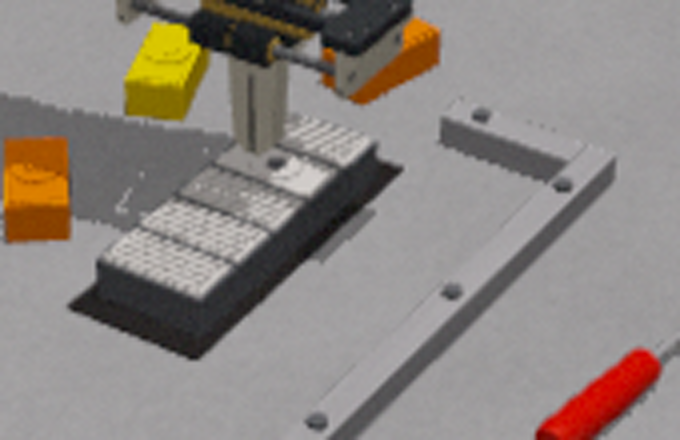

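Run:
```python
from h import *
import pickle,cv2
P={}
for n in("scene","top"):
    p=optics.grab_frame(n);P[n]=p
    def pr(X):
        v=np.array(p["R"])@X+p["t"];return np.round([p["fx"]*v[0]/v[2]+p["cx"],p["fy"]*v[1]/v[2]+p["cy"],v[2]],3)
    tcp=arm.sense()["eef_pos"];print(n,tcp,"tcp",pr(tcp),"+40mm",pr(tcp+[0,0,.04]),"modulectr top",pr(np.array([.5142,.145,.033])))
    a=pr(tcp); 
    o=pickle.load(open(n+"0.pkl","rb")); print("changed cam?",np.abs(o["R"]-np.array(p["R"])).max(),np.abs(o["t"]-np.array(p["t"])).max())
    if n=="scene":
        im=p["image"].copy()
        for X,c in((tcp,(0,0,255)),(tcp+[0,0,.04],(0,255,0))):
            a=pr(X)
            cv2.circle(im,(int(round(a[0])),int(round(a[1]))),1,c,-1)
        A=cv2.resize(im[180:240,295:375],None,fx=8,fy=8,interpolation=2)
        d=np.abs(p["image"].astype(int)-o["image"]).max(2).astype(np.uint8)
        B=cv2.cvtColor(cv2.resize(d[180:240,295:375]*2,None,fx=5,fy=5),cv2.COLOR_GRAY2BGR)
        cv2.imwrite("pics/c.png",A)
        print("range near flange",np.round(p["range_z"][204:216:2,318:338:3],3)); print("old",np.round(o["range_z"][204:216:2,318:338:3],3))
```

```text
scene [0.50218949 0.14542859 0.00997731] tcp [324.862 216.052   1.624] +40mm [324.802 203.435   1.6  ] modulectr top [328.668 210.21    1.605]
changed cam? 0.0 0.0
range near flange [[1.684 1.601 1.597 1.584 1.603 1.638 1.625]
 [1.631 1.596 1.592 1.588 1.627 1.623 1.617]
 [1.62  1.619 1.595 1.61  1.616 1.614 1.616]
 [1.612 1.6   1.605 1.605 1.595 1.608 1.607]
 [1.605 1.601 1.605 1.603 1.594 1.603 1.599]
 [1.587 1.599 1.598 1.589 1.59  1.594 1.592]]
old [[1.687 1.634 1.632 1.637 1.63  1.631 1.63 ]
 [1.632 1.629 1.623 1.629 1.62  1.626 1.62 ]
 [1.614 1.615 1.62  1.613 1.615 1.615 1.615]
 [1.612 1.612 1.613 1.603 1.607 1.603 1.609]
 [1.602 1.603 1.599 1.598 1.604 1.597 1.601]
 [1.598 1.596 1.595 1.595 1.591 1.599 1.596]]
top [0.50215625 0.14544493 0.00999727] tcp [286.668 251.766   1.77 ] +40mm [285.71  251.203   1.73 ] modulectr top [286.178 247.259   1.748]
changed cam? 0.0 0.0
```

View pics/c.png

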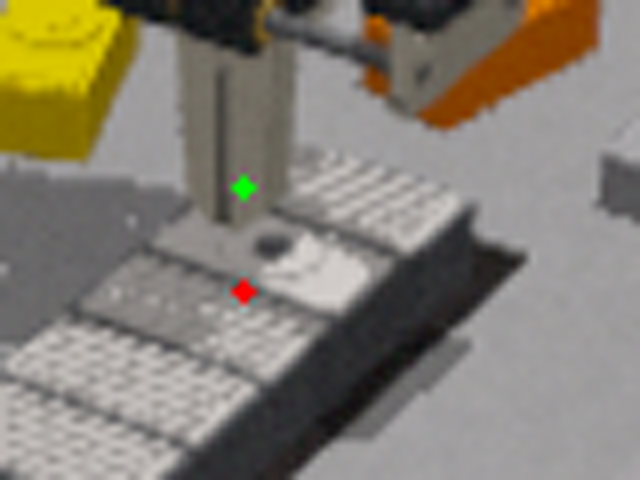

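Run:
```python
from h import *
import cv2
ex,ey=u(-.0375);c=np.array([.5142,.145,0])
s=c-ex*.080; s[2]=.010
arm.move_l(s,rate=.15)
f0=tare()
try: p,log=probe(np.array([0,0,-1.]),.018,.003,2.5,f0,target=s)
except Exception as e: print("ERR",e);log=[];p=s
print(log,p,arm.sense()["eef_pos"],arm.sense()["t"])
np.savez("st.npz",p=p,f0=f0)
P=optics.grab_frame("scene");tcp=arm.sense()["eef_pos"];im=P["image"].copy()
for h,cc in((0,(0,0,255)),(.02,(255,0,0)),(.04,(0,255,0))):
    X=np.array([tcp[0],tcp[1],h]);v=np.array(P["R"])@X+P["t"];a=int(round(P["fx"]*v[0]/v[2]+P["cx"])),int(round(P["fy"]*v[1]/v[2]+P["cy"]));cv2.circle(im,a,0,cc,-1)
cv2.imwrite("pics/d.png",cv2.resize(im[170:240,285:385],None,fx=8,fy=8,interpolation=2))
```

```text
[(3.0, -0.1, 0.0), (6.0, 0.5, 0.0), (9.0, -0.2, 0.0), (12.0, 0.4, 0.0), (15.0, 0.1, 0.0), (18.0, -0.0, 0.0)] [ 0.43425624  0.1479993  -0.008     ] [ 0.4341461   0.14798414 -0.00814929] 16.8
```

View pics/d.png

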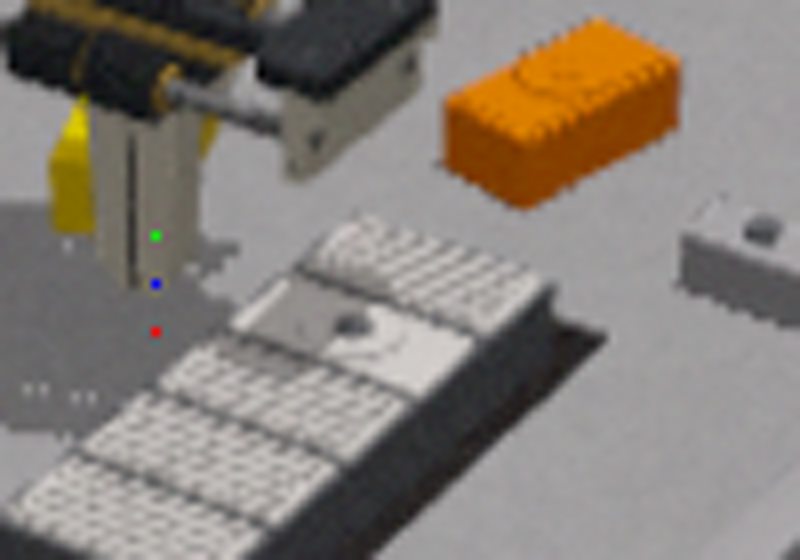

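Run:
```python
from h import *
d=np.load("st.npz");p=d["p"];f0=d["f0"];ex,ey=u(-.0375)
p,log=probe(np.array([0,0,-1.]),.010,.0025,2.5,f0,target=p)
print(log,p)
p,log=probe(ex,.036,.003,1.2,f0,target=p)
print(log,p,arm.sense()["eef_pos"],arm.sense()["t"])
np.savez("st.npz",p=p,f0=f0)
```

```text
[(2.5, -0.0, 0.0), (5.0, -0.4, 0.0), (7.5, -0.1, 0.0), (10.0, 0.7, 0.0)] [ 0.43425624  0.1479993  -0.018     ]
[(3.0, 0.1, -0.9), (6.0, 0.4, -1.6), (9.0, 0.1, 0.2), (12.0, 1.2, -0.3)] [ 0.44624781  0.1475494  -0.018     ] [ 0.44642986  0.14754748 -0.01799299] 18.85
```

Run:
```python
from h import *
import cv2
d=np.load("st.npz");p=d["p"];f0=d["f0"];ex,ey=u(-.0375)
p,log=probe(ex,.045,.003,7,f0,target=p)
print(log,p,arm.sense()["eef_pos"],arm.sense()["t"])
np.savez("st.npz",p=p,f0=f0)
im=optics.grab_frame("scene")["image"]
cv2.imwrite("pics/e.png",cv2.resize(im[180:250,295:395],None,fx=6,fy=6,interpolation=2))
```

```text
[(3.0, 1.0, 0.6), (6.0, -0.3, -0.7), (9.0, 0.0, 0.1), (12.0, -0.2, 0.4), (15.0, -0.5, -0.4), (18.0, 0.9, -0.0), (21.0, 0.6, -0.1), (24.0, 0.4, -0.7), (27.0, -0.3, -0.4), (30.0, 1.0, 0.2), (33.0, 0.4, -0.5), (36.0, 1.3, -0.9), (39.0, 0.4, -0.7), (42.0, 0.2, -0.3), (45.0, -0.3, -0.8)] [ 0.49121617  0.1458623  -0.018     ] [ 0.49164838  0.14587337 -0.0179545 ] 22.6
```

View pics/e.png

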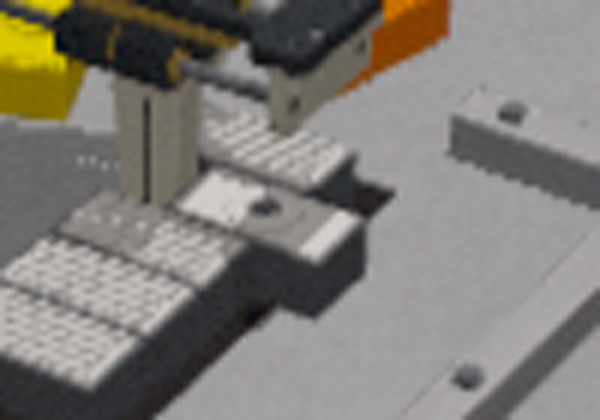

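Run:
```python
from h import *
d=np.load("st.npz");p=d["p"];f0=d["f0"];ex,ey=u(-.0375)
p,log=probe(ex,.066,.006,6,f0,rate=.04,target=p)
print(log,p)
if log[-1][1]<6:
    p,log=probe(ex,.025,.001,4.5,f0,target=p);print(log,p)
s=arm.sense();print(s["eef_pos"],s["force"]-f0,s["t"])
np.savez("st.npz",p=p,f0=f0)
```

```text
[(6.0, -1.2, -0.5), (12.0, 0.1, -0.8), (18.0, -0.1, -0.1), (24.0, -0.6, 0.0), (30.0, 1.4, 0.1), (36.0, -0.4, -0.7), (42.0, -0.5, -0.5), (48.0, 0.6, 0.3), (54.0, 0.0, -0.3), (60.0, -0.3, 0.2), (66.0, 0.0, -1.4)] [ 0.55716977  0.14338788 -0.018     ]
[(1.0, 0.8, -1.5), (2.0, 2.2, -0.9), (3.0, 1.7, -0.4), (4.0, 2.3, -0.2), (5.0, 0.9, -0.6), (6.0, 1.6, -0.3), (7.0, 0.6, -0.1), (8.0, 1.1, -0.2), (9.0, 1.3, -0.6), (10.0, 0.9, -1.0), (11.0, 1.9, 0.5), (12.0, 0.8, -0.3), (13.0, 1.1, -0.3), (14.0, 0.6, -0.5), (15.0, 5.4, 0.5)] [ 0.57215922  0.14282551 -0.018     ]
[ 0.57149363  0.14287144 -0.01804394] [-5.42091041  0.68921546  3.52865178] 29.7
```

Run:
```python
from h import *
import cv2,pickle
from vis import rect
d=np.load("st.npz");p=d["p"];f0=d["f0"];yj=-.060;ex,ey=u(yj)
p,log=probe(ex,.004,.0005,10,f0,target=p);print(log,p,arm.sense()["eef_pos"],arm.sense()["t"])
arm.sleep(.3);print(arm.sense()["force"]-f0)
np.savez("st.npz",p=p,f0=f0)
P=optics.grab_frame("scene");pickle.dump(P,open("f.pkl","wb"))
im=rect(P,.030,.5,.70,.05,.32,2500);cv2.imwrite("pics/f.png",im)
```

```text
[(0.5, 7.2, 0.4), (1.0, 10.6, -0.4)] [ 0.57315742  0.14276555 -0.018     ] [ 0.57144304  0.14284859 -0.01806794] 30.2
[-10.21581561   1.86532098   7.21987904]
```

View pics/f.png

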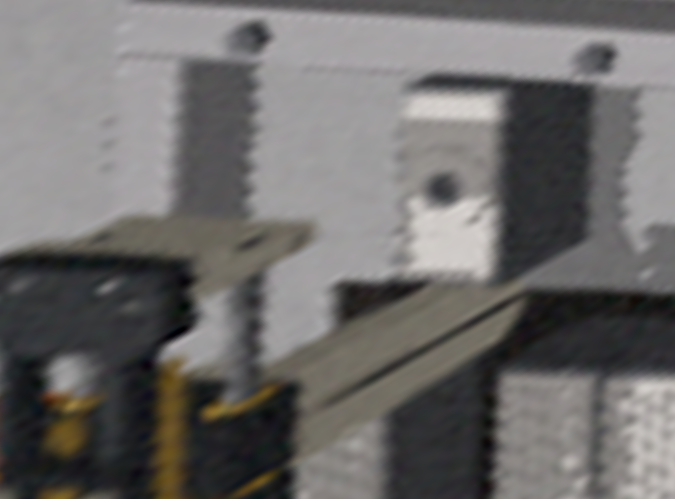

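Run:
```python
from h import *
d=np.load("st.npz");p=d["p"];yj=-.060;ex,ey=u(yj)
t0=arm.sense()["eef_pos"]
arm.move_l(t0-ex*.006,rate=.05);arm.move_l(t0-ex*.008+[0,0,.065],rate=.2)
m=t0+ex*.0575
s=m-ey*.040-ex*.002; s[2]=.047
arm.move_pose(s,down(yj)[0]);
s[2]=-.018;arm.move_l(s,rate=.1)
f0=tare();print(f0,"t",arm.sense()["t"],arm.sense()["eef_pos"],s)
p,log=probe(ey,.020,.002,3,f0,rate=.04,target=s);print(log)
np.savez("st.npz",p=p,f0=f0,m=m);print(p,arm.sense()["t"],(p-m)@ey)
```

```text
[ 0.02009889  0.23420621 -0.06405655] t 32.9583 [ 0.62453253  0.09956125 -0.01781363] [ 0.62445354  0.09959485 -0.018     ]
[(2.0, -0.3, -0.2), (4.0, -0.4, -0.8), (6.0, -0.1, -0.5), (8.0, 0.1, -0.5), (10.0, 0.4, 0.7), (12.0, 0.3, 0.2), (14.0, 0.0, -0.7), (16.0, -0.2, -0.1), (18.0, 0.2, -0.0), (20.0, 0.8, -0.5)]
[ 0.62565282  0.11955886 -0.018     ] 35.4583 -0.019999999999999955
```

Run:
```python
from h import *
d=np.load("st.npz");p=d["p"];f0=d["f0"];yj=-.060;ex,ey=u(yj)
v=ey+ex*.012
p,log=probe(v,.064,.004,6,f0,rate=.04,target=p);print(log,p)
if log[-1][1]<6: p,log=probe(ey,.028,.001,4.5,f0,target=p);print(log)
p,l2=probe(ey,.003,.0005,9,f0,target=p);print(l2)
arm.sleep(.3);s=arm.sense();print(p,s["eef_pos"],s["force"]-f0,s["t"])
np.savez("st.npz",p=p,f0=f0,m=d["m"])
```

```text
[(4.0, 0.3, -0.6), (8.0, 0.3, 0.7), (12.0, 0.0, -1.8), (16.0, 0.4, 0.3), (20.0, 0.5, -0.1), (24.0, 0.2, -0.1), (28.0, 0.6, -0.2), (32.0, -0.5, 0.4), (36.0, 0.6, 0.3), (40.0, 1.2, -0.2), (44.0, 0.1, -0.5), (48.0, 0.2, 0.4), (52.0, 0.0, -0.3), (56.0, -0.9, 0.2), (60.0, 0.8, -0.6), (64.0, -0.2, 0.1)] [ 0.63025713  0.18339764 -0.018     ]
[(1.0, 0.2, 0.3), (2.0, 1.0, -0.2), (3.0, 2.0, 0.5), (4.0, 1.2, 0.7), (5.0, 1.8, 0.1), (6.0, 1.3, 0.2), (7.0, 1.2, -0.1), (8.0, 2.0, 0.1), (9.0, 1.4, -0.4), (10.0, 2.8, 0.1), (11.0, 1.2, -0.2), (12.0, 1.1, -0.4), (13.0, 2.0, -0.2), (14.0, 1.0, 0.6), (15.0, 2.4, -0.6), (16.0, 0.8, 0.3), (17.0, 2.5, -0.0), (18.0, 2.8, -0.3), (19.0, 1.5, -0.0), (20.0, 2.7, 0.0), (21.0, 1.4, -0.1), (22.0, 2.6, -0.6), (23.0, 1.4, -0.3), (24.0, 2.0, -0.6), (25.0, 2.0, 0.0), (26.0, 1.6, -0.4), (27.0, 2.5, -0.6), (28.0, 8.9, -0.1)]
[(0.5, 11.0, 0.3)]
[ 0.6319661   0.21184636 -0.018     ] [ 0.63185523  0.21035972 -0.01799649] [ -1.47831582 -11.33126992   3.74763167] 47.0083
```

Run:
```python
from h import *
import cv2
from vis import rect
d=np.load("st.npz");m=d["m"];yj=-.060;ex,ey=u(yj)
t0=arm.sense()["eef_pos"]
arm.move_l(t0-ey*.008,rate=.06);arm.move_l(t0-ey*.010+[0,0,.065],rate=.2)
m2=ex*(m@ex)+ey*(t0@ey+.0285)
s=m2-ex*.0695;s[2]=.047;arm.move_pose(s,down(yj)[0]);s[2]=-.018;arm.move_l(s,rate=.1)
f0=tare();print(m2,arm.sense()["t"],arm.sense()["eef_pos"])
p,l=probe(ex,.009,.003,4,f0,target=s);print(l)
p,l=probe(ex,.010,.0007,6,f0,target=p);print(l)
arm.sleep(.3);q=arm.sense();print(q["eef_pos"],q["force"]-f0,q["t"],"expected TCP",m2-ex*.0575)
t0=q["eef_pos"]
arm.move_l(t0-ex*.010,rate=.06);arm.move_l(t0-ex*.010+[0,0,.10],rate=.2);arm.move_l([.40,.10,.20],rate=.3)
print(arm.sense()["t"],arm.sense()["force"])
P=optics.grab_frame("scene");T=optics.grab_frame("top")
a=cv2.resize(P["image"][170:270,270:420],(780,520),interpolation=2)
b=rect(P,.030,.45,.70,-.02,.30,1200);cv2.imwrite("pics/g.png",a)
cv2.imwrite("pics/h.png",np.vstack([cv2.resize(rect(x,.030,.45,.70,-.02,.30,1600),None,fx=.75,fy=.75) for x in(P,T)]))
```

```text
[0.63481548 0.23873327 0.        ] 49.4333 [ 0.5655161   0.24294406 -0.01780974]
[(3.0, -0.4, -0.3), (6.0, -0.1, 0.3), (9.0, 0.2, -0.0)]
[(0.7, 0.4, -0.4), (1.4, 0.2, -0.7), (2.1, -0.8, 0.6), (2.8, 0.0, 0.1), (3.5, 0.7, -0.2), (4.2, 5.2, -0.3), (4.9, 8.6, 0.5)]
[ 0.57772112  0.24210627 -0.0180676 ] [-8.74843619  0.61220356  7.1651693 ] 52.2333 expected TCP [0.57741895 0.2421812  0.        ]
54.2083 [-0.36462853 -0.29262906 -0.23028462]
```

View pics/h.png

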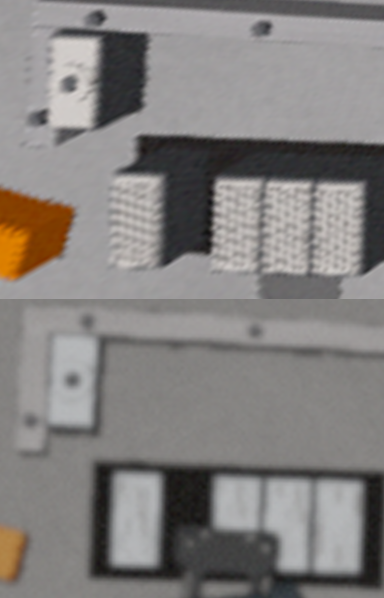

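View pics/g.png

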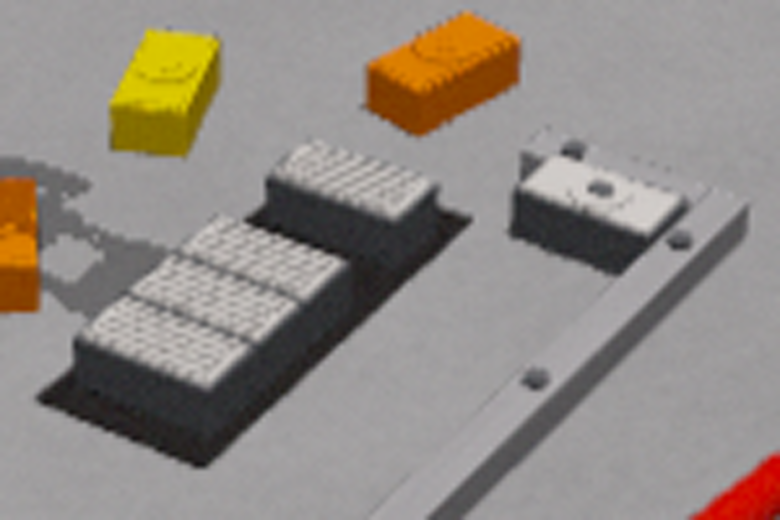

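```bash
python3 -c "
from h import *
job.job_done();print(arm.sense()['t'])"
```

```text
the job is handed in; nothing more can be done
the job is handed in; nothing more can be done
```

The flanged module, second from the left in the row, is home in the jig's corner, and I handed the job in at about 54 s of the 72 s. I pushed it out until it pressed on the fence (10.6 N). Then I slid it along to the end stop (about 11 N) and pressed it once more on the fence (8.7 N). After that I backed off and lifted the arm clear.

- **Last checks:** The final pictures from both cameras show the module square in the corner. The four finned neighbours have not visibly moved; I judged this by eye and did not measure it. On the last press, the fence stopped the tool within 0.4 mm of where it was expected. The highest force on the tool in any sensor reading was about 12.6 N, all axes together. I read forces only at the end of each small step.
- **Fingertip height:** The shut fingertips sat about 27 mm higher than the reported tool point. My first push therefore passed just above the lid, without touching it as far as forces and pictures show. I saw this in a picture and redid the push lower.
- **Camera disagreement:** The two cameras put the end stop about 1 cm apart (y 0.249 and 0.262 m). Touching it agreed with the top camera, at about 0.260 m.
- **Not checked:** I did not feel the end stop again after the last fence press, and I did not look at the bottle and mug afterwards. No tool move went near them.

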